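# Shift the mixer drive into the blue gear

## Task

The grey mixer drive is parked: its ball-topped gear lever stands in the middle leg of the gate. With closed fingers, push the lever out of park into the cross channel, along it, and fully home into the slot marked by the blue disc, without going into any of the other coloured slots. Only push the knob, with the tips or outsides of the fingers: never take it between them; leave the things standing around where they are, and end with the lever let go.

Things in the scene. Friction and masses are not known exactly. Their poses are not given: they have to be found in the camera images.
- gearbox: Fixed grey geared mixer drive, casting 180 (x) x 190 (y) mm with a flat aluminium gate plate on top at 100 mm height; origin under the casting's centre on the worktop. x points from the white front cover to the motor at the back (motor reaches 192 mm along +x, at most 103 mm high), y to its left (a shaft coupling reaches 131 mm along +y), z up.
- gate_centre (a point): Knob centre position when the lever is upright in the middle of the cross channel: 155 mm above the gearbox origin, axes as the gearbox. The gate is an H: a cross channel along y through here, a coloured slot towards +x and one towards -x at each of its ends, and an unmarked park leg in the middle towards -x only. Pushed +x from park, the lever stops at the channel's far wall.
- park_end (a point): Knob centre position when the lever is fully back in the park leg (43 mm towards -x of gate_centre; 7 mm lower). The lever starts here or up to 16 mm nearer to the channel. Sideways play of the knob in this leg is 3 mm either way.
- lever_knob (a point): Centre of the black ball knob (36 mm diameter) on the 10 mm steel stem of the gear lever, which tilts both ways about a point 140 mm below the knob, 15 mm above the gearbox origin. Knob 155 mm above the worktop upright, about 142 mm in a corner slot. About 2 N at the knob moves it; no spring, it stays where it is left. Free play in x in the cross channel: about 7 mm either way.
- disc_blue: Blue enamel disc, 24 mm diameter, 3 mm thick, fixed flat on the gate plate at the outer end of one of the four slots (which one varies); origin at the centre of its underside, 100 mm above the worktop, axes as the gearbox (41 mm along x and 43 mm along y from its centre line). With the lever fully in this slot, at its hard stop, the knob centre is straight above the disc's centre (sideways play 5 mm). The target.
- disc_yellow: Yellow enamel disc, 24 mm diameter, 3 mm thick, fixed flat on the gate plate at the outer end of one of the four slots (which one varies); origin at the centre of its underside, 100 mm above the worktop, axes as the gearbox (41 mm along x and 43 mm along y from its centre line). With the lever fully in this slot, at its hard stop, the knob centre is straight above the disc's centre (sideways play 5 mm).
- disc_red: Red enamel disc, 24 mm diameter, 3 mm thick, fixed flat on the gate plate at the outer end of one of the four slots (which one varies); origin at the centre of its underside, 100 mm above the worktop, axes as the gearbox (41 mm along x and 43 mm along y from its centre line). With the lever fully in this slot, at its hard stop, the knob centre is straight above the disc's centre (sideways play 5 mm).
- disc_green: Green enamel disc, 24 mm diameter, 3 mm thick, fixed flat on the gate plate at the outer end of one of the four slots (which one varies); origin at the centre of its underside, 100 mm above the worktop, axes as the gearbox (41 mm along x and 43 mm along y from its centre line). With the lever fully in this slot, at its hard stop, the knob centre is straight above the disc's centre (sideways play 5 mm).
- vial_0: Glass vial with white cap, 27 mm diameter, 61 mm high; loose bystander, origin at the centre of its underside; not to be moved.
- timer: White bench timer, 66x66x20 mm; loose bystander, origin at the centre of its underside; not to be moved.
- screwdriver: Orange-handled screwdriver, 172 mm long, lying at the left; loose bystander, origin at the centre of its underside; not to be moved.
- bottle_white: White plastic bottle, 60 mm diameter, 108 mm high; loose bystander, origin at the centre of its underside; not to be moved.
- petri_dish: Petri dish, 70 mm diameter, 15 mm high; loose bystander, origin at the centre of its underside; not to be moved.
- lever (a joint): Fore-and-aft angle of the gear lever, rad: 0 in the cross channel, + towards the motor (+x of the gearbox), -0.31 at the end of park, +/-0.31 fully in a coloured slot

How it is judged:
By the outcome, as a careful person would: the job done as asked, in the order asked, and still so for the second after the job is handed in, with the robot touching nothing.
It also fails if it takes over 45 s, if anything falls off the work surface, if the arm or the gripper's body presses on something with over 40 N, if the wrist force passes 120 N, or if a joint passes its speed limit or range.

## Robot

A 6-joint arm with a two-finger parallel gripper is mounted at the origin on a cart in front of the work surface, level with it; the furniture and walls round the work are solid. World frame = base frame: x ahead of the robot, y to its left, z up, the work surface at z = 0. Lengths are in m, angles in rad, forces in N, time in s.
With the tool pointing down it reaches from about 0.3 to 0.95 m from the base axis. Payload 3.1 kg.
Tool frame: the origin (TCP) lies midway between the tips of the shut fingers; the grasp point (between the pads) lies 19 mm behind it (manip.grip_depth is the distance from the TCP to the grasp point, in m); z points along the fingers, y is the line along which they close (so a half turn about z gives the same grasp; the last joint's range is limited). The gripper opens to 85 mm and grips with 20 to 120 N. Pads are 22 mm wide; open, the fingers measure 114 mm over their backs; the gripper's body (76 mm by 85 mm) begins 54 mm behind the grasp point. The pads swing forward as they close: fully open they stand 13 mm farther back than shut.
Start: joints at [-1.216, 0.308, 1.634, -0, 1.2, -0.07], TCP at [0.258, -0.569, 0.231] pointing down, gripper open.
Joint ranges: [-3.06, 3.06], [-0.79, 1.96], [0.05, 2.63], [-1.19, 4.34], [0.05, 2.64], [-2.94, 2.94]. Speed limits (rad/s): [2.79, 2.79, 3.14, 3.14, 3.14, 3.14].

## Interface

Orientations are given as a unit quaternion [x, y, z, w].
In Python, from bench import manip, viewer gives the robot as it stands.
- The arm moves only by the tool arm_command, never from a script. Its argument "targets" is a list of rows, each an object with "xyz": the shift along the world's x, y, z in m, a list of three; "yaw": the turn about the world's z in degrees. A call has 1 to 12 rows; each row shifts and turns the commanded pose from where the row before left it; what a row does not reach is not made up. A row lasts 1/12 s, in which the tool goes at most 41.7 mm and 7.16 degrees, less where a joint would pass 70% of its speed; a pose out of reach is approached as far as the arm can. A call is refused whole if a number of a shift passes 0.0417 or a number of a turn 7.16, either way. A call with a gripper value outside its range is refused whole. "grip" is the closure, from 0 (fully open) to 1 (shut), set as the call begins (left out, the last holds). The fingers move at their own pace and stop on an object; "squeeze" is the grip in N (left out, the last holds). Time passes only in rows, so rows that do not move let the fingers close. It gives the time, the measured TCP pose, the force, the opening and the grip force at its end, in the units of the state.
- manip.get_state(): the state, without advancing time (a new reading comes with each control period).
- viewer.get_image(name): name is "scene" or "top" or "wrist"; returns the picture (420x560x3 uint8, red, green, blue); there is no depth.
- viewer.get_calibration(name): a dict with "fx", "fy", "cx", "cy" (pixels), "k1" (the pictures are not rectified: a ray, as slopes to the right and down, at radius r is drawn at 1 + k1 r^2 times it, then the intrinsics apply), "rvec" (rotation vector, rad) and "tvec" (3), from world to camera coordinates, as OpenCV has them. Camera axes: x right, y down, z forward; pixel columns grow to the right and rows downward; lengths in m; the calibration is good to about 2 mm. A picture is of the moment at which its call begins: read the wrist's pose just before it. get_calibration takes no time and is no camera call; for the wrist camera it gives the pose at the moment of the call.
- manip.sign_off(): hands the job in; it is judged then, once.
The state is a dict: "clock": time; "q": joint angles; "qvel": joint speeds; "joint_torque": joint torques, N m; "eef_pos": TCP position; "tool_rot": TCP orientation; "contact_force": force on the tool from outside, world axes, zero at the start; "moment": the same for the moment, N m; "opening": finger opening in m; "finger_force": force on a finger pad.
Only numpy, scipy, OpenCV 4.12 (cv2) and the standard library are available. Lean on these libraries where they do the work, as an engineer would, in place of code of your own. Each camera call takes 0.05 s, during which the arm holds its last target. There are 200 camera calls.

## Working session

There is one attempt and no reset: what is moved stays moved. The work goes in short steps, Python scripts to look and compute and a tool call to move; the robot and the scene stay as the last step left them, time stands still between calls to the robot, and variables do not carry over. Pictures are saved under pics/ and viewed, at most 11 in all, crops included, and the job is handed in when it is done.

Besides the shell and the picture viewer there is one more tool, called by a JSON object that holds its "fn" and its "kwargs". arm_command: Moves the arm, as the interface text tells. Its arguments: {"type":"object","properties":{"targets":{"type":"array","items":{"type":"object","properties":{"xyz":{"type":"array","items":{"type":"number"}},"yaw":{"type":"number"}}}},"grip":{"type":"number"},"squeeze":{"type":"number"}},"required":["targets"]}

```bash
mkdir -p pics; python3 - <<'E'
from bench import manip, viewer
import cv2,numpy as np
a=viewer.get_image("scene");b=viewer.get_image("top")
np.save("scene.npy",a);np.save("top.npy",b)
cv2.imwrite("pics/s.png",a[:,:,::-1]);cv2.imwrite("pics/t.png",b[:,:,::-1])
print(manip.get_state()); print(viewer.get_calibration("top"),viewer.get_calibration("scene"))
E
```

```text
{'clock': 0.1, 'q': array([-1.21571089e+00,  3.08928854e-01,  1.63508912e+00, -1.78104643e-05,
        1.19971160e+00, -6.96746514e-02]), 'qvel': array([-4.86517317e-05, -3.59767063e-04, -1.86742978e-03, -1.89749467e-03,
        7.40183364e-04, -1.20781479e-03]), 'joint_torque': array([-1.31492907e-03, -4.16409516e+01, -2.77644521e+01, -8.95442167e-05,
        4.01557641e-03,  1.84324296e-05]), 'eef_pos': array([ 0.25728174, -0.56874816,  0.2301409 ]), 'tool_rot': array([ 9.77530761e-01,  2.10790110e-01, -1.60169341e-04, -1.05641926e-03]), 'contact_force': array([ 0.38472298,  0.45065891, -0.77963889]), 'moment': array([ 0.04774056,  0.02034516, -0.0285191 ]), 'finger_force': 0.0, 'opening': 0.08534790350170461}
{'fx': 527.7481035597958, 'fy': 527.7481035597958, 'cx': 286.07630796940475, 'cy': 203.1700655223967, 'k1': 0.011459312236562689, 'rvec': array([ 2.16274259, -2.21995648,  0.06952047]), 'tvec': array([0.06266187, 0.57882934, 1.57291017])} {'fx': 487.9138791452092, 'fy': 487.9138791452092, 'cx': 282.7969862142898, 'cy': 214.65994610601638, 'k1': 0.015034759863684754, 'rvec': array([ 0.60237968, -2.35984785,  1.56231582]), 'tvec': array([0.54512025, 0.21221339, 1.0758548 ])}
```

View pics/t.png

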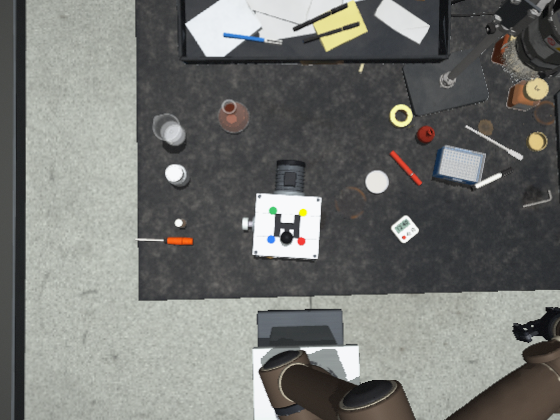

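View pics/s.png

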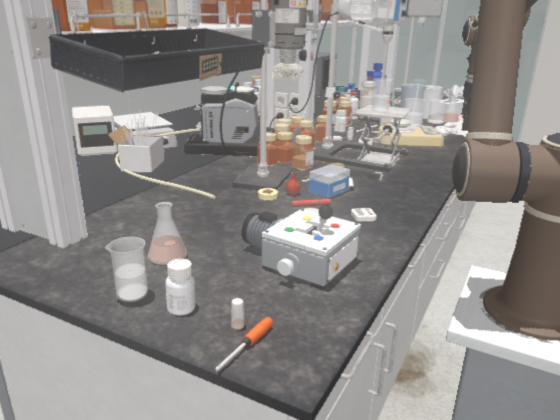

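Top view: gearbox roughly aligned with the world, with the motor up (+x). Green is at (273,211), yellow (303,213), blue (271,240) at -x/+y, red (301,241), and the knob at (287,238) in park. The scene view agrees. Next I compute positions.

```bash
cat >h.py <<'E'
import cv2,numpy as np
def ray(c,u,v):
    K=np.array([[c['fx'],0,c['cx']],[0,c['fy'],c['cy']],[0,0,1]])
    x,y=cv2.undistortPoints(np.array([[[u,v]]],float),K,np.array([c['k1'],0,0,0]))[0,0]
    R=cv2.Rodrigues(c['rvec'])[0]; return -R.T@c['tvec'], R.T@np.array([x,y,1])
def plane(c,u,v,z):
    o,d=ray(c,u,v); return o+d*(z-o[2])/d[2]
def blobs(m,amin=15):
    n,l,s,ce=cv2.connectedComponentsWithStats(m.astype(np.uint8)); return [(s[i,4],ce[i]) for i in range(1,n) if s[i,4]>=amin]
def gate(im,c,box):
    x0,x1,y0,y1=box; h=cv2.cvtColor(im,cv2.COLOR_RGB2HSV)[y0:y1,x0:x1].astype(int); P={}
    for n,(a,b) in dict(blue=(100,125),yellow=(22,35),green=(45,85)).items():
        m=(h[...,0]>=a)&(h[...,0]<=b)&(h[...,1]>120)&(h[...,2]>80); P[n]=blobs(m)
    m=((h[...,0]<8)|(h[...,0]>172))&(h[...,1]>150)&(h[...,2]>80); P['red']=blobs(m)
    out={}
    for n,B in P.items():
        if B: a,ce=max(B,key=lambda t:t[0]); out[n]=plane(c,ce[0]+x0,ce[1]+y0,.103); print(n,a,(ce+[x0,y0]).round(1),out[n].round(4))
    return out
E
python3 - <<'E'
from h import *
from bench import viewer
c=viewer.get_calibration("top");im=np.load("top.npy")
o=gate(im,c,(252,322,195,258))
a=np.array([o[k][:2] for k in('green','yellow','red','blue')])
print('centre',(a[0]+a[2])/2,(a[1]+a[3])/2)
for i,j in((0,1),(3,2),(3,0),(2,1)): print(np.linalg.norm(a[i]-a[j]),(a[j]-a[i]))
g=im[225:250,275:300].max(2); 
print(g[::1,::1])
cv2.imwrite("pics/c.png",cv2.resize(im[190:265,245:330,::-1],None,fx=7,fy=7,interpolation=cv2.INTER_CUBIC))
print(plane(c,287,238.5,.15), plane(c,176,175,.108),plane(c,180,223,.061),plane(c,404,229,.02),plane(c,193,241,.03),plane(c,377,181,.015))
E
```

```text
blue 42 [270.8 238.9] [0.4745 0.0938 0.103 ]
yellow 45 [302.4 212.1] [0.5483 0.0019 0.103 ]
green 38 [272.6 210.2] [0.5561 0.0867 0.103 ]
red 41 [301.  240.8] [0.4671 0.0082 0.103 ]
centre [0.51158744 0.0474645 ] [0.51137193 0.04782613]
0.08520140051021181 [-0.00784881 -0.08483911]
0.08588330430889583 [-0.00741777 -0.08556237]
0.08193719285433773 [ 0.0816284 -0.0071069]
0.0814479152729964 [ 0.08119736 -0.00638365]
[[ 70  71  70  71  70  71  70  70  70  71  69  71  71  71  72  70  71  70
   70  71  71  70  71  69 158]
 [ 70  70  72  70  71  71  71  71  70  70  70  71  70  72  71  71  70  70
   70  72  70  71  69  70 171]
 [ 71  71  70  71  72  69  71  70  71  70  70  70  70  69  71  69  71  71
   69  71  71  72  70  70 181]
 [ 72  70  69  70  72 135 170 151 139 102  68  71  70  71  73  74  70  65
   68  71  70  71  72  71 203]
 [ 72  70  69  70  69 203 247 238 227 161  71  70  71  70 136 185 183 180
  148  71  72  71  69  68 201]
 [ 70  71  71  70  65 201 250 250 244 183  65  70  68  71 203 250 250 250
  226  71  70  70  70  60 200]
 [ 71  71  71  71  80 207 251 247 225 147  45  55  5
[... 1459 characters left out ...]
 158 158 182 212 236 250 250 250
  250 250 250 250 250 247 232]
 [250 250 250 250 250 250 250 250 241 213 211 212 236 250 250 250 250 250
  250 250 250 250 250 250 250]
 [250 250 250 250 250 250 250 250 250 250 250 250 250 250 250 250 250 250
  250 250 250 250 250 250 250]
 [250 250 250 250 250 250 250 250 250 250 250 250 250 250 250 250 250 250
  250 250 250 250 250 250 250]
 [250 250 250 250 250 250 250 250 250 250 250 250 250 250 250 250 250 250
  250 250 250 250 250 250 250]]
[0.47476625 0.04795462 0.15      ] [0.66330164 0.35923194 0.108     ] [0.52765463 0.35908781 0.061     ] [ 0.49330809 -0.3040393   0.02      ] [0.4740021  0.32735226 0.03      ] [ 0.64045586 -0.22930958  0.015     ]
```

View pics/c.png

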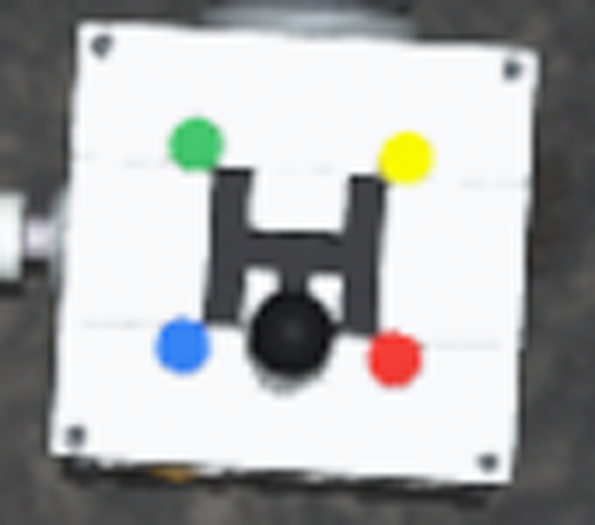

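Gate centre is about (0.5115, 0.0477) with gearbox yaw about -5°. The disc spacings measure 85 × 82 mm (expected 86 × 82). The knob is at gate x ≈ -34 mm, in park, and blue is the -x/+y slot. I'll shut the fingers and travel to the -x side.

{"fn": "arm_command", "kwargs": {"targets": [{"xyz": [0.007,0.026,0],"yaw": -1.22},{"xyz": [0.007,0.026,0],"yaw": -1.22},{"xyz": [0.007,0.026,0],"yaw": -1.22},{"xyz": [0.007,0.026,0],"yaw": -1.22},{"xyz": [0.007,0.026,0],"yaw": -1.22},{"xyz": [0.007,0.026,0],"yaw": -1.22},{"xyz": [0.007,0.026,0],"yaw": -1.22},{"xyz": [0.007,0.026,0],"yaw": -1.22},{"xyz": [0.007,0.026,0],"yaw": -1.22},{"xyz": [0.007,0.026,0],"yaw": -1.22},{"xyz": [0.007,0.026,0],"yaw": -1.22},{"xyz": [0.007,0.026,0],"yaw": -1.22}], "grip": 1}}

```text
clock: 1.1
eef_pos: [0.3414, -0.2559, 0.2309]
tool_rot: [0.996, 0.084, -0.0, -0.0]
contact_force: [0.3, 0.0, -0.2]
opening: 0.0003
finger_force: 0.0
```

{"fn": "arm_command", "kwargs": {"targets": [{"xyz": [0.007,0.026,0],"yaw": -1.22},{"xyz": [0.007,0.026,0],"yaw": -1.22},{"xyz": [0.007,0.026,0],"yaw": -1.22},{"xyz": [0.007,0.026,0],"yaw": -1.22},{"xyz": [0.007,0.026,0],"yaw": -1.22},{"xyz": [0.007,0.026,0],"yaw": -1.22},{"xyz": [0.007,0.026,0],"yaw": -1.22},{"xyz": [0.007,0.026,0],"yaw": -1.22},{"xyz": [0.007,0.026,0],"yaw": -1.22},{"xyz": [0.005,0.026,0],"yaw": -1.22},{"xyz": [0.005,0.02,0],"yaw": -1.22},{"xyz": [0,0,0],"yaw": -1.22}]}}

```text
clock: 2.1
eef_pos: [0.4147, 0.0254, 0.231]
tool_rot: [0.999, -0.042, -0.0, -0.001]
contact_force: [-0.2, -0.5, 0.2]
opening: 0.0002
finger_force: 0.0
```

{"fn": "arm_command", "kwargs": {"targets": [{"xyz": [0.002,0.015,0]},{"xyz": [0.002,0.0145,0]},{"xyz": [0,0,0]},{"xyz": [0,0,0]}]}}

```text
validation failed for argument at $.ta...
```

```bash
python3 - <<'E'
from h import *
from bench import viewer,manip
s=manip.get_state();c=viewer.get_calibration("wrist");im=viewer.get_image("wrist")
np.save("w.npy",im);cv2.imwrite("pics/w.png",im[:,:,::-1])
print(s['eef_pos'],s['tool_rot'],c)
o=gate(im,c,(0,560,0,420))
t=viewer.get_image("top");ct=viewer.get_calibration("top");cv2.imwrite("pics/t2.png",cv2.resize(t[170:300,200:360,::-1],None,fx=4,fy=4))
E
```

```text
[0.41474589 0.02539352 0.23104557] [ 9.99124331e-01 -4.18315321e-02 -5.44272698e-05 -8.31427684e-04] {'fx': 303.515784677237, 'fy': 303.515784677237, 'cx': 277.0616418290169, 'cy': 207.9912698961291, 'k1': -0.060116524175976176, 'rvec': array([-1.97296946,  2.14336161,  0.33656987]), 'tvec': array([0.05895193, 0.35160995, 0.50503268])}
blue 394 [196.5 140.2] [0.4741 0.0908 0.103 ]
red 295 [ 14.5 154.2] [0.4785 0.265  0.103 ]
```

View pics/w.png

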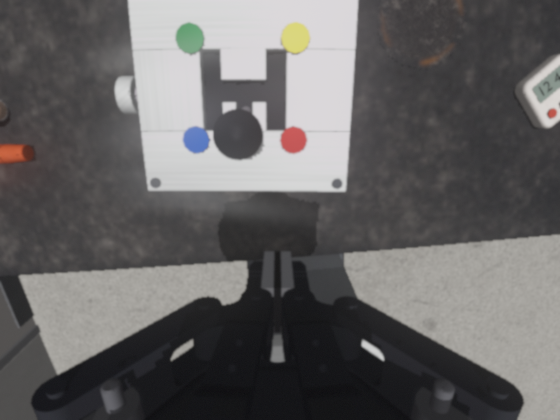

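Wrist view: gate fully visible with green (190,38), yellow (295,38), blue (196,140), red (293,140) and the knob at about (238,134). The fingers are shut and well clear. The last move was refused because the rows lacked "yaw". I refine from this view and repeat it.

```bash
cat >>h.py <<'E'
def fit(im,c,box,ref=(0.5115,0.0477)):
    o=gate(im,c,box); 
    a=np.array([o[k][:2] for k in('green','yellow','red','blue')]); C=a.mean(0)
    y=(a[0]-a[1]+a[3]-a[2]); x=(a[0]-a[3]+a[1]-a[2]); 
    print('centre',C,'yaw',np.degrees(np.arctan2(x[1],x[0])),np.degrees(np.arctan2(-y[0],y[1])),np.hypot(*x)/2,np.hypot(*y)/2)
E
python3 - <<'E'
from h import *
from bench import viewer
c=viewer.get_calibration("wrist");im=np.load("w.npy")
fit(im,c,(130,360,0,195))
P=plane(c,238,134,.150);print(P, P-[.5115,.0477,0])
E
```

```text
blue 394 [196.5 140.2] [0.4734 0.0878 0.103 ]Traceback (most recent call last):
  File "<stdin>", line 4, in <module>
  File "h.py", line 21, in fit
    a=np.array([o[k][:2] for k in('green','yellow','red','blue')]); C=a.mean(0)
                ~^^^
KeyError: 'green'
```

{"fn": "arm_command", "kwargs": {"targets": [{"xyz": [0.002,0.015,0],"yaw": 0},{"xyz": [0.002,0.0145,0],"yaw": 0},{"xyz": [0,0,-0.02],"yaw": 0},{"xyz": [0,0,0],"yaw": 0}]}}

```text
clock: 2.53
eef_pos: [0.4162, 0.0512, 0.2087]
tool_rot: [0.999, -0.043, -0.003, 0.0]
contact_force: [-1.6, -0.8, -1.0]
opening: 0.0003
finger_force: 0.0
```

```bash
sed -i 's/>120)&(h\[...,2\]>80)/>90)\&(h[...,2]>50)/; s/>150)&(h\[...,2\]>80)/>110)\&(h[...,2]>50)/' h.py
python3 - <<'E'
from h import *
from bench import viewer,manip
s=manip.get_state();c=viewer.get_calibration("wrist");im=viewer.get_image("wrist")
print(s['eef_pos'],s['tool_rot'])
np.save("w2.npy",im)
h,w=im.shape[:2]
try: fit(im,c,(60,400,0,240))
except KeyError as e: print(e)
g=im.max(2); m=(g<60).astype(np.uint8); m=cv2.morphologyEx(m,cv2.MORPH_OPEN,np.ones((17,17)))
for a,ce in blobs(m,300):
  if a<6000: print(a,ce,plane(c,*ce,.150))
cv2.imwrite("pics/w2.png",im[:,:,::-1])
E
```

```text
[0.41616944 0.05123985 0.20866877] [ 9.99067897e-01 -4.30735139e-02 -2.78942012e-03  4.79226900e-04]
blue 588 [219.7 140.1] [0.4749 0.0913 0.103 ]
yellow 770 [330.8  28.8] [ 0.5484 -0.0008  0.103 ]
green 288 [213.1  21. ] [0.561  0.0846 0.103 ]
red 566 [325.7 140.3] [0.4675 0.0064 0.103 ]
centre [0.51294704 0.04538722] yaw -4.789096846737705 -6.725566552267304 0.0838092041267751 0.08576658199068646
3740 [263.49812834 242.67807487] [0.40363331 0.0610964  0.15      ]
```

View pics/w2.png

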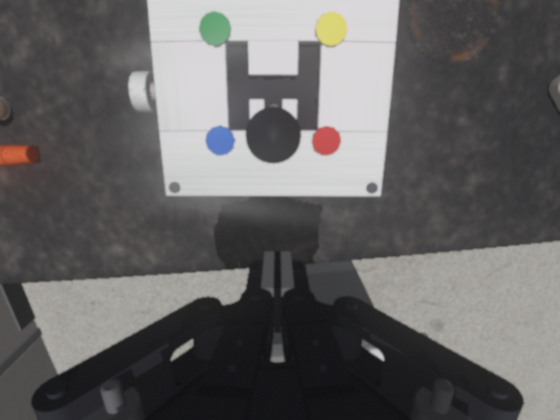

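Knob at (273,135), in line with the fingertip seam at column ~278. The gate agrees with the top view: centre ≈ (0.512, 0.0465), yaw ≈ -5°. Descending behind the knob, then pushing +x.

{"fn": "arm_command", "kwargs": {"targets": [{"xyz": [0,0.003,-0.026],"yaw": 0},{"xyz": [0,0,-0.026],"yaw": 0},{"xyz": [0,0,-0.026],"yaw": 0},{"xyz": [0,0,0],"yaw": 0},{"xyz": [0.01,-0.001,0],"yaw": 0},{"xyz": [0.01,-0.001,0],"yaw": 0},{"xyz": [0.005,-0.0005,0],"yaw": 0},{"xyz": [0.005,-0.0005,0],"yaw": 0},{"xyz": [0.005,-0.0005,0],"yaw": 0},{"xyz": [0.005,-0.0005,0],"yaw": 0},{"xyz": [0,0,0],"yaw": 0}]}}

```text
clock: 3.5
eef_pos: [0.4598, 0.0509, 0.1338]
tool_rot: [0.999, -0.043, 0.001, 0.0]
contact_force: [-1.0, 0.2, -0.4]
opening: -0.0005
finger_force: 0.1
```

```bash
python3 - <<'E'
from h import *
from bench import viewer,manip
s=manip.get_state();c=viewer.get_calibration("wrist");im=viewer.get_image("wrist");t=viewer.get_image("top")
print(s['eef_pos'],s['contact_force'])
f=cv2.resize(t[190:270,240:340],(400,320),interpolation=cv2.INTER_CUBIC)
cv2.imwrite("pics/p1.png",np.hstack([cv2.resize(im,(400,320)),f])[:,:,::-1])
E
```

```text
[0.45977903 0.05094168 0.13382264] [-1.03968442  0.1524697  -0.38161347]
```

View pics/p1.png

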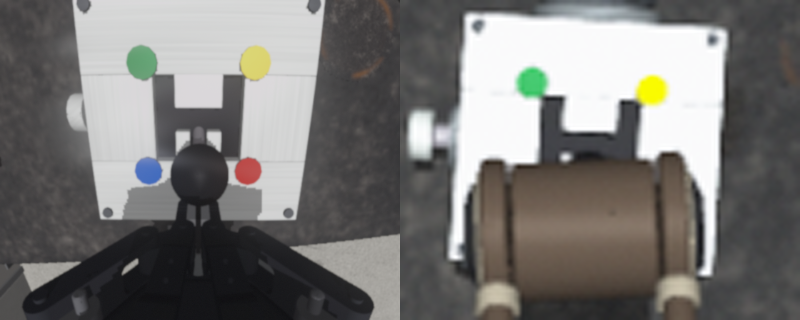

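The knob is centred ahead of the fingers, around (279,230) in the wrist image, still in the park leg. I check contact by ray cast and keep pushing.

```bash
cat >>h.py <<'E'
C0=np.array([.512,.0470]);X=np.array([np.cos(np.radians(-5)),np.sin(np.radians(-5))]);Y=np.array([-X[1],X[0]])
def g(p): d=np.asarray(p)[:2]-C0; return (np.array([d@X,d@Y])*1000).round(1)
E
python3 - <<'E'
from h import *
from bench import viewer,manip
c=viewer.get_calibration("wrist");s=manip.get_state()
print('tcp',g(s['eef_pos']),'knob',g(plane(c,278.6,229.7,.153)))
print({k:g(v) for k,v in gate(viewer.get_image("wrist"),c,(80,480,0,270)).items()})
E
```

```text
tcp [-52.8  -0.6] knob [-24.4  -2.1]
blue 970 [207.5 223.7] [0.4752 0.0914 0.103 ]
yellow 1453 [357.3  81.4] [ 0.5488 -0.0007  0.103 ]
green 997 [198.3  81.2] [0.5561 0.0841 0.103 ]
red 958 [347.1 223.7] [0.4679 0.0064 0.103 ]
{'blue': array([-40.5,  41. ]), 'yellow': array([ 40.8, -44.3]), 'green': array([40.7, 40.8]), 'red': array([-40.4, -44.3])}
```

{"fn": "arm_command", "kwargs": {"targets": [{"xyz": [0.004,-0.0003,0],"yaw": 0},{"xyz": [0.004,-0.0003,0],"yaw": 0},{"xyz": [0.004,-0.0004,0],"yaw": 0},{"xyz": [0.003,-0.0003,0],"yaw": 0},{"xyz": [0.002,-0.0002,0],"yaw": 0},{"xyz": [0,0,0],"yaw": 0},{"xyz": [0,0,0],"yaw": 0}]}}

```text
clock: 4.23
eef_pos: [0.4763, 0.0495, 0.1333]
tool_rot: [0.999, -0.043, 0.001, -0.0]
contact_force: [0.2, -0.1, 0.2]
opening: 0.0003
finger_force: 0.0
```

```bash
python3 - <<'E'
from h import *
from bench import viewer,manip
s=manip.get_state();c=viewer.get_calibration("wrist");im=viewer.get_image("wrist");t=viewer.get_image("scene")
print(g(s['eef_pos']),s['eef_pos'],s['contact_force'])
np.save("w3.npy",im)
print({k:g(v) for k,v in gate(im,c,(80,480,0,270)).items()})
f=cv2.resize(t[170:290,230:380],(400,320),interpolation=cv2.INTER_CUBIC)
cv2.imwrite("pics/p2.png",np.hstack([cv2.resize(im,(400,320)),f])[:,:,::-1])
E
```

```text
[-35.8  -0.6] [0.47627946 0.04947852 0.13329119] [ 0.15994272 -0.06316319  0.24731776]
blue 916 [209.2 248.8] [0.4755 0.0913 0.103 ]
yellow 1353 [355.1 113.9] [ 0.549  -0.0007  0.103 ]
red 886 [345.1 249.1] [0.468  0.0064 0.103 ]
{'blue': array([-40.3,  40.9]), 'yellow': array([ 41. , -44.3]), 'red': array([-40.3, -44.3])}
```

View pics/p2.png

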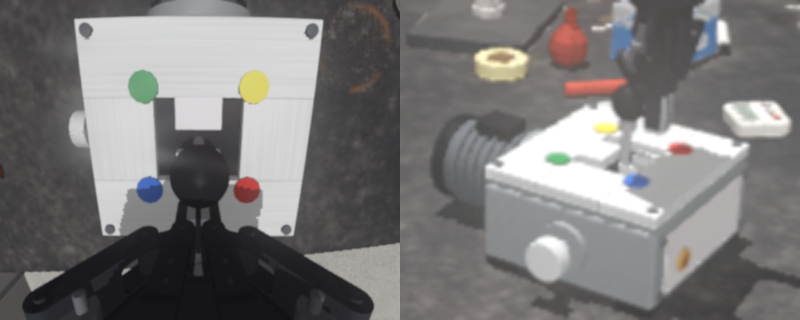

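The knob is following, at gate x ≈ -7 (wrist image ~(279,228)), with the stem near the channel mouth. About 9 mm more puts it in the channel's middle. Then I back off, lift, and go round to the -y side.

{"fn": "arm_command", "kwargs": {"targets": [{"xyz": [0.003,-0.0003,0],"yaw": 0},{"xyz": [0.003,-0.0003,0],"yaw": 0},{"xyz": [0.003,-0.0002,0],"yaw": 0},{"xyz": [0,0,0],"yaw": 0},{"xyz": [0,0,0],"yaw": 0}]}}

```text
clock: 4.75
eef_pos: [0.4852, 0.0487, 0.1333]
tool_rot: [0.999, -0.043, 0.001, 0.0]
contact_force: [0.4, -0.5, -0.5]
opening: 0.0002
finger_force: 0.1
```

```bash
python3 - <<'E'
from h import *
from bench import manip
s=manip.get_state();print(g(s['eef_pos']),s['eef_pos'],s['contact_force'])
E
```

```text
[-26.8  -0.7] [0.48524738 0.04866884 0.13332151] [ 0.38414631 -0.53727283 -0.50268581]
```

{"fn": "arm_command", "kwargs": {"targets": [{"xyz": [-0.015,0.0013,0.003],"yaw": 0},{"xyz": [-0.015,0.0013,0.003],"yaw": 0},{"xyz": [-0.002,-0.02,0],"yaw": 0},{"xyz": [-0.002,-0.02,0],"yaw": 0},{"xyz": [-0.0017,-0.02,0],"yaw": 0},{"xyz": [0.02,-0.0017,0],"yaw": 0},{"xyz": [0.02,-0.0017,0],"yaw": 0},{"xyz": [0.019,-0.0017,0],"yaw": 0},{"xyz": [0,0,0],"yaw": 0},{"xyz": [0.0009,0.01,0],"yaw": 0},{"xyz": [0.0009,0.01,0],"yaw": 0},{"xyz": [0,0,0],"yaw": 0}]}}

```text
clock: 5.75
eef_pos: [0.5084, 0.0083, 0.1388]
tool_rot: [0.999, -0.042, -0.001, -0.001]
contact_force: [-0.9, -0.6, 0.2]
opening: -0.0
finger_force: 0.0
```

```bash
python3 - <<'E'
from h import *
from bench import viewer,manip
s=manip.get_state();c=viewer.get_calibration("wrist");im=viewer.get_image("wrist");t=viewer.get_image("scene")
print(g(s['eef_pos']),s['eef_pos'],s['contact_force'])
np.save("w4.npy",im)
f=cv2.resize(t[170:290,230:380],(300,240),interpolation=cv2.INTER_CUBIC)
v=im.copy(); v[:240,260:]=f if 0 else v[:240,260:]
cv2.imwrite("pics/p3.png",np.hstack([im,cv2.copyMakeBorder(f[:,30:270],0,180,0,0,0)])[:,:,::-1])
E
```

```text
[ -0.2 -38.9] [0.50837298 0.00829035 0.13879251] [-0.86811686 -0.57259411  0.19856405]
```

View pics/p3.png

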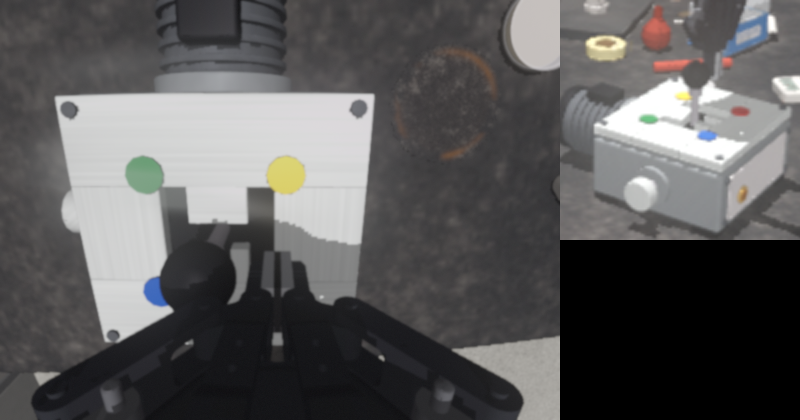

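The knob is at wrist pixel (198,279), left of the fingers with a small gap. The stem is in the channel in line with the park leg. Now the knob's gate position.

```bash
python3 - <<'E'
from h import *
from bench import viewer
c=viewer.get_calibration("wrist");im=np.load("w4.npy")
for u,v in((198,279),(198,277)): print('knob',g(plane(c,u,v,.155)))
print({k:g(v) for k,v in gate(im,c,(50,480,0,310)).items()})
E
```

```text
knob [ 1.7 -3.2]
knob [ 2.8 -3.3]
blue 450 [154.7 292.1] [0.4754 0.0936 0.103 ]
yellow 1081 [285.4 174.9] [ 0.5493 -0.0022  0.103 ]
{'blue': array([-40.5,  43.2]), 'yellow': array([ 41.4, -45.7])}
```

{"fn": "arm_command", "kwargs": {"targets": [{"xyz": [0.0015,0.002,0.004],"yaw": 0},{"xyz": [0.0004,0.005,0],"yaw": 0},{"xyz": [0.0004,0.005,0],"yaw": 0},{"xyz": [0.0005,0.005,0],"yaw": 0},{"xyz": [0.0004,0.005,0],"yaw": 0},{"xyz": [0.0004,0.005,0],"yaw": 0},{"xyz": [0.0005,0.005,0],"yaw": 0},{"xyz": [0.0004,0.005,0],"yaw": 0},{"xyz": [0.0003,0.003,0],"yaw": 0},{"xyz": [0,0,0],"yaw": 0},{"xyz": [0,0,0],"yaw": 0}]}}

```text
clock: 6.77
eef_pos: [0.5139, 0.0468, 0.1429]
tool_rot: [0.999, -0.043, -0.001, -0.0]
contact_force: [0.2, 0.3, -0.8]
opening: -0.0003
finger_force: 0.0
```

```bash
python3 - <<'E'
from h import *
from bench import viewer,manip
s=manip.get_state();c=viewer.get_calibration("wrist");im=viewer.get_image("wrist");t=viewer.get_image("scene")
print(g(s['eef_pos']),s['eef_pos'],s['contact_force'])
np.save("w5.npy",im)
print({k:g(v) for k,v in gate(im,c,(20,480,0,330)).items()})
f=cv2.resize(t[170:290,230:380],(300,240),interpolation=cv2.INTER_CUBIC)
cv2.imwrite("pics/p4.png",np.hstack([im,cv2.copyMakeBorder(f[:,30:270],0,180,0,0,0)])[:,:,::-1])
E
```

```text
[1.9 0. ] [0.51391433 0.04684999 0.14286067] [ 0.24594027  0.25484951 -0.82614476]
yellow 1033 [348. 177.] [ 0.5493 -0.0008  0.103 ]
red 568 [338.2 289.8] [0.4698 0.0069 0.103 ]
{'yellow': array([ 41.3, -44.4]), 'red': array([-38.5, -43.6])}
```

View pics/p4.png

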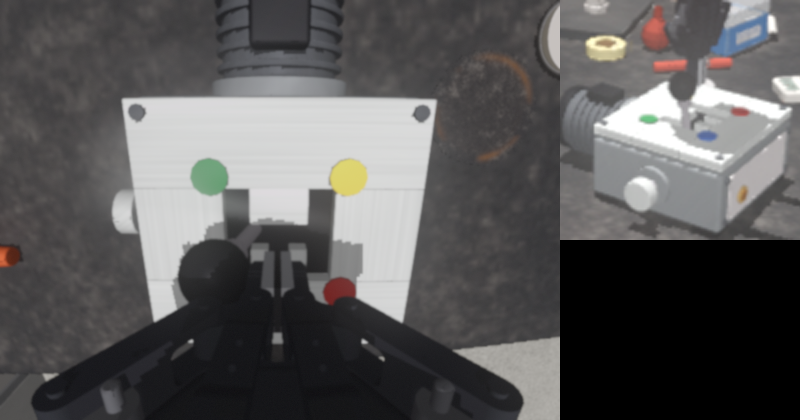

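The knob is at wrist pixel (215,273), touching the left finger. The stem leans towards +y along the channel.

```bash
python3 - <<'E'
from h import *
from bench import viewer
c=viewer.get_calibration("wrist");im=np.load("w5.npy")
m=(im.max(2)<75).astype(np.uint8)[220:325,160:250]
for z in(.155,.15,.147): print('knob',g(plane(c,215,273,z)))
d=cv2.HoughCircles(cv2.cvtColor(im[215:335,160:300],cv2.COLOR_RGB2GRAY),cv2.HOUGH_GRADIENT,1,50,param1=60,param2=12,minRadius=30,maxRadius=42);print(d+[160,215,0] if d is not None else d)
E
```

```text
knob [ 4.7 29. ]
knob [ 1.8 30.1]
knob [ 0.1 30.8]
[[[213.5 276.5  38. ]]]
```

{"fn": "arm_command", "kwargs": {"targets": [{"xyz": [0.0004,0.004,0],"yaw": 0},{"xyz": [0.0003,0.004,0],"yaw": 0},{"xyz": [0.0003,0.003,0],"yaw": 0},{"xyz": [0,0.001,0],"yaw": 0},{"xyz": [0,0,0],"yaw": 0},{"xyz": [0,0,0],"yaw": 0}]}}

```text
clock: 7.37
eef_pos: [0.5155, 0.0586, 0.1433]
tool_rot: [0.999, -0.043, 0.0, -0.0]
contact_force: [0.5, -0.1, -0.3]
opening: -0.0001
finger_force: 0.1
```

```bash
python3 - <<'E'
from h import *
from bench import viewer,manip
s=manip.get_state();c=viewer.get_calibration("wrist");im=viewer.get_image("wrist")
print(g(s['eef_pos']),s['eef_pos'],s['contact_force'])
np.save("w6.npy",im)
print({k:g(v) for k,v in gate(im,c,(20,480,0,330)).items()})
d=cv2.HoughCircles(cv2.cvtColor(im[205:345,140:300],cv2.COLOR_RGB2GRAY),cv2.HOUGH_GRADIENT,1,50,param1=60,param2=12,minRadius=30,maxRadius=42)
for k in d[0]+[140,205,0]: print(k,g(plane(c,k[0],k[1],.148)))
E
```

```text
[ 2.5 11.9] [0.51552398 0.05860691 0.14333639] [ 0.47982665 -0.09894879 -0.25746479]
yellow 1013 [366.6 178. ] [ 0.5493 -0.0007  0.103 ]
green 127 [238.8 183.7] [0.5523 0.0782 0.103 ]
red 531 [356.6 289.6] [0.4702 0.0057 0.103 ]
{'yellow': array([ 41.3, -44.3]), 'green': array([37.4, 34.6]), 'red': array([-38.1, -44.8])}
[219.5        273.5         36.59999847] [ 0.7 40.5]
[182.5        211.5         36.59999847] [34.3 56.5]
[275.5 258.5  38. ] [ 9.4 11.7]
```

The knob is at gate ≈ (1, 41) mm, the blue end of the channel. I go round to the motor side (+x).

{"fn": "arm_command", "kwargs": {"targets": [{"xyz": [-0.0009,-0.01,0],"yaw": 0},{"xyz": [-0.0009,-0.01,0],"yaw": 0},{"xyz": [0.02,-0.0017,0],"yaw": 0},{"xyz": [0.02,-0.0017,0],"yaw": 0},{"xyz": [0.007,-0.0006,-0.005],"yaw": 0},{"xyz": [0,0,-0.005],"yaw": 0},{"xyz": [0.0015,0.017,0],"yaw": 0},{"xyz": [0.0015,0.017,0],"yaw": 0},{"xyz": [0.0013,0.015,0],"yaw": 0},{"xyz": [0,0,-0.002],"yaw": 0},{"xyz": [0,0,0],"yaw": 0}]}}

```text
clock: 8.33
eef_pos: [0.5632, 0.0833, 0.1301]
tool_rot: [0.999, -0.042, -0.001, 0.0]
contact_force: [-0.0, 0.1, -0.0]
opening: 0.0002
finger_force: 0.0
```

```bash
python3 - <<'E'
from h import *
from bench import viewer,manip
s=manip.get_state();t=viewer.get_image("scene");b=viewer.get_image("top")
print(g(s['eef_pos']),s['eef_pos'],s['contact_force'])
f=cv2.resize(t[160:290,220:380],(400,320),interpolation=cv2.INTER_CUBIC)
f2=cv2.resize(b[190:270,240:340],(400,320),interpolation=cv2.INTER_CUBIC)
cv2.imwrite("pics/p5.png",np.hstack([f,f2])[:,:,::-1])
E
```

```text
[47.8 40.6] [0.56319833 0.08332114 0.13006639] [-0.00715085  0.10839254 -0.02341769]
```

View pics/p5.png

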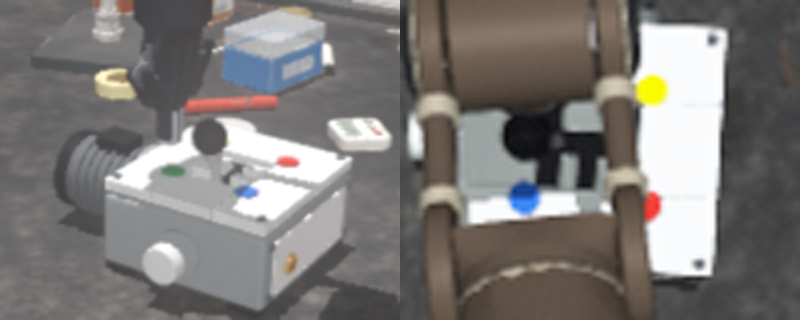

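The fingers stand behind the knob on the motor side. In the top view the knob (523,135) is in line with the blue disc (524,198). Pushing -x.

{"fn": "arm_command", "kwargs": {"targets": [{"xyz": [-0.01,0.0009,0],"yaw": 0},{"xyz": [-0.006,0.0005,0],"yaw": 0},{"xyz": [-0.006,0.0005,0],"yaw": 0},{"xyz": [-0.006,0.0005,0],"yaw": 0},{"xyz": [-0.006,0.0006,0],"yaw": 0},{"xyz": [-0.006,0.0005,0],"yaw": 0},{"xyz": [-0.005,0.0004,0],"yaw": 0},{"xyz": [-0.005,0.0004,0],"yaw": 0},{"xyz": [-0.004,0.0003,0],"yaw": 0},{"xyz": [0,0,0],"yaw": 0},{"xyz": [0,0,0],"yaw": 0}]}}

```text
clock: 9.35
eef_pos: [0.5097, 0.088, 0.1308]
tool_rot: [0.999, -0.043, -0.001, -0.0]
contact_force: [-0.3, 1.1, 0.1]
opening: -0.0001
finger_force: 0.0
```

{"fn": "arm_command", "kwargs": {"targets": [{"xyz": [-0.002,0.0002,0],"yaw": 0},{"xyz": [-0.002,0.0002,0],"yaw": 0},{"xyz": [0,0,0],"yaw": 0}]}}

```text
clock: 9.6
eef_pos: [0.5068, 0.0883, 0.131]
tool_rot: [0.999, -0.043, -0.0, -0.0]
contact_force: [1.1, -0.8, -1.4]
opening: -0.0002
finger_force: 0.5
```

```bash
python3 - <<'E'
from h import *
from bench import manip
s=manip.get_state();print(g(s['eef_pos']),s['eef_pos'],s['contact_force'])
E
```

```text
[-8.8 40.7] [0.50676802 0.08828466 0.13103848] [ 1.11342543 -0.83647812 -1.37329477]
```

Continue until the force rises at the hard stop.

{"fn": "arm_command", "kwargs": {"targets": [{"xyz": [-0.0015,0.0001,0],"yaw": 0},{"xyz": [-0.0015,0.0001,0],"yaw": 0},{"xyz": [0,0,0],"yaw": 0},{"xyz": [0,0,0],"yaw": 0}]}}

```text
clock: 9.93
eef_pos: [0.504, 0.0884, 0.1313]
tool_rot: [0.999, -0.043, 0.0, -0.0]
contact_force: [1.8, 0.7, -1.1]
opening: 0.0001
finger_force: 0.8
```

{"fn": "arm_command", "kwargs": {"targets": [{"xyz": [-0.001,0.0001,0],"yaw": 0},{"xyz": [0,0,0],"yaw": 0},{"xyz": [0,0,0],"yaw": 0}]}}

```text
clock: 10.18
eef_pos: [0.5038, 0.0884, 0.1314]
tool_rot: [0.999, -0.043, 0.001, -0.0]
contact_force: [4.7, -0.9, -3.7]
opening: 0.0001
finger_force: 2.2
```

{"fn": "arm_command", "kwargs": {"targets": [{"xyz": [-0.0015,0.0001,0],"yaw": 0},{"xyz": [0,0,0],"yaw": 0},{"xyz": [0,0,0],"yaw": 0}]}}

```text
clock: 10.43
eef_pos: [0.5037, 0.0884, 0.1317]
tool_rot: [0.999, -0.043, 0.003, 0.0]
contact_force: [7.6, -1.1, -5.1]
opening: -0.0001
finger_force: 3.6
```

Force rises with no travel at gate x ≈ -12, so the lever is at its hard stop. Backing away +x, then up clear.

{"fn": "arm_command", "kwargs": {"targets": [{"xyz": [0.01,-0.0009,0],"yaw": 0},{"xyz": [0.015,-0.0013,0],"yaw": 0},{"xyz": [0.02,-0.0017,0.01],"yaw": 0},{"xyz": [0.01,-0.001,0.035],"yaw": 0},{"xyz": [0.01,-0.001,0.035],"yaw": 0},{"xyz": [0.02,-0.02,0.03],"yaw": 0},{"xyz": [0.02,-0.03,0.02],"yaw": 0},{"xyz": [0,-0.035,0],"yaw": 0},{"xyz": [0,-0.035,0],"yaw": 0},{"xyz": [0,-0.035,0],"yaw": 0},{"xyz": [0,-0.035,0],"yaw": 0},{"xyz": [0,0,0],"yaw": 0}]}}

```text
clock: 11.43
eef_pos: [0.6054, -0.1131, 0.261]
tool_rot: [0.999, -0.046, -0.001, 0.001]
contact_force: [-0.6, 0.2, 0.4]
opening: 0.0001
finger_force: 0.0
```

{"fn": "arm_command", "kwargs": {"targets": [{"xyz": [0,-0.035,0],"yaw": 0},{"xyz": [0,-0.035,0],"yaw": 0},{"xyz": [0,-0.035,0],"yaw": 0},{"xyz": [0,-0.03,0],"yaw": 0},{"xyz": [0,0,0],"yaw": 0},{"xyz": [0,0,0],"yaw": 0}]}}

```text
clock: 11.93
eef_pos: [0.6056, -0.243, 0.2606]
tool_rot: [0.999, -0.045, -0.001, -0.001]
contact_force: [-0.1, 0.8, 0.4]
opening: -0.0003
finger_force: 0.0
```

```bash
python3 - <<'E'
from h import *
from bench import viewer,manip
s=manip.get_state();t=viewer.get_image("scene");b=viewer.get_image("top")
print(s['eef_pos'],s['contact_force'])
f=cv2.resize(t[160:290,220:380],(400,320),interpolation=cv2.INTER_CUBIC)
f2=cv2.resize(b[190:270,240:340],(400,320),interpolation=cv2.INTER_CUBIC)
cv2.imwrite("pics/p6.png",np.hstack([f,f2])[:,:,::-1])
m=(b.max(2)<60)[195:262,252:300]; m=cv2.morphologyEx(m.astype(np.uint8),cv2.MORPH_OPEN,np.ones((5,5)))
c=viewer.get_calibration("top")
for a,ce in blobs(m,20): print(a,ce+[252,195],g(plane(c,*(ce+[252,195]),.142)))
E
```

```text
[ 0.60557358 -0.24303377  0.26056394] [-0.115327    0.80750425  0.42237243]
30 [270.5 242. ] [-49.6  42.6]
```

View pics/p6.png

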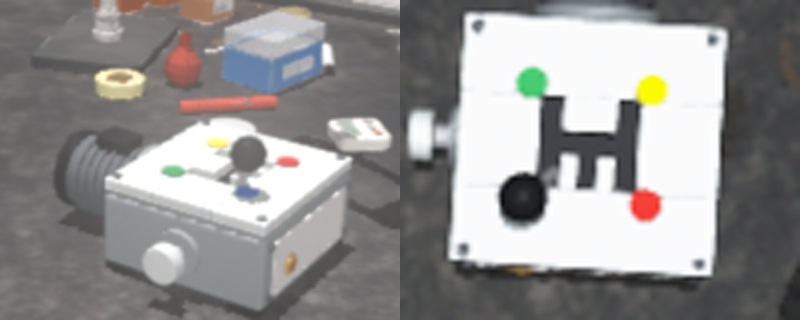

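The knob at (523,198) in the top crop covers the blue disc, the lever is fully home, and the arm is clear. Handing in.

```bash
python3 -c "
from bench import manip
print(manip.sign_off())"
```

```text
the job is handed in; nothing more can be done
None
```

The lever is fully home in the blue slot, pushed out of park and along the cross channel without entering another slot; it is let go, the arm is clear, and I handed the job in at about 12 s.

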